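Refit the vent cover of a cabinet fan

ROBOT

A 6-joint arm with a two-finger parallel gripper is mounted at the origin on the work surface. World frame = base frame: x ahead of the robot, y to its left, z up, the work surface at z = 0. Lengths are in m, angles in rad, forces in N, time in s.
With the tool pointing down it reaches from about 0.3 to 0.85 m from the base axis. Payload 5.4 kg.
Tool frame: the origin (TCP) lies between the finger pads; the fingertips stand 17 mm ahead of it and the grasp point (between the pads) lies 2 mm behind it; z points along the fingers, y is the line along which they close (so a half turn about z gives the same grasp; the last joint's range is limited). The gripper opens to 85 mm and grips with 20 to 120 N. Pads are 22 mm wide; open, the fingers measure 114 mm over their backs; the gripper's body (76 mm by 85 mm) begins 54 mm behind the grasp point. The pads swing forward as they close: fully open they stand 13 mm farther back than shut.
Start: joints at [0.936, 0.158, 1.597, -0, 1.386, -0.21], TCP at [0.237, 0.524, 0.248] pointing down, gripper open.
Joint ranges: [-2.91, 2.91], [-0.94, 2.29], [0.18, 2.7], [-1.29, 4.43], [0.17, 2.64], [-3, 3]. Speed limits (rad/s): [2.57, 2.57, 3.14, 3.14, 3.14, 3.14].

INTERFACE

Orientations are given as a 3x3 rotation matrix whose columns are the frame's x, y, z axes.
In Python, from workcell import bot gives the robot as it stands.
- The arm moves only by the tool apply_moves, never from a script. Its argument "increments" is a list of rows, each an object of numbers: "dx", "dy", "dz": the shift along the world's x, y, z in mm; "twist": the turn about the world's z in rad; "jaw": the finger opening in mm, from 0 to 85.4. A call has exactly 10 rows; each row shifts and turns the commanded pose from where the row before left it; what a row does not reach is not made up. A row lasts 1/10 s, in which the tool goes at most 50 mm and 8.59 degrees, less where a joint would pass 70% of its speed; a pose out of reach is approached as far as the arm can. A call is refused whole if a number of a shift passes 50 or a number of a turn 0.15, either way. A call with a gripper value outside its range is refused whole. The fingers move at their own pace and stop on an object; the grip force is fixed at half the most. Time passes only in rows, so rows that do not move let the fingers close, or fill a call up. It gives the time, the measured TCP pose, the force, the opening and the grip force at its end, in the units of the state.
- bot.get_state(): the state, without advancing time (a new reading comes with each control period).
- bot.grab_frame(name): name is "scene" or "top" or "wrist"; returns the picture (420x560x3 uint8, red, green, blue); there is no depth.
- bot.get_calibration(name): a dict with "mtx" (3x3 intrinsics, pixels), "R" (3x3) and "t" (3): a world point X has camera coordinates R X + t. Camera axes: x right, y down, z forward; pixel columns grow to the right and rows downward; lengths in m; the calibration is good to about 2 mm. A picture is of the moment at which its call begins: read the wrist's pose just before it. get_calibration takes no time and is no camera call; for the wrist camera it gives the pose at the moment of the call.
- bot.sign_off(): hands the job in; it is judged then, once.
The state is a dict: "clock": time; "qpos": joint angles; "dq": joint speeds; "tau": joint torques, N m; "tool_pos": TCP position; "orientation": TCP orientation; "ft_force": force on the tool from outside, world axes, zero at the start; "moment": the same for the moment, N m; "gripper_width": opening from 0.0 (shut) to 1.0 (fully open); "grip_force": force on a finger pad.
Only numpy, scipy, OpenCV 4.12 (cv2) and the standard library are available. Lean on these libraries where they do the work, as an engineer would, in place of code of your own. Each camera call takes 0.05 s, during which the arm holds its last target. There are 200 camera calls.

TASK

Refit the loose louvred vent cover on the fan unit that lies on the table: hook the cover's front lip into the slot under the keeper bar with the rear still raised, then pivot it down until the spring catch snaps over its rear edge and it lies flat and fully home. Be gentle: the slot is brittle, so only touch the lip lightly against its end, never force it, and press the rear down slowly. Leave the cup, screwdriver and jug alone.

Things in the scene. Friction and masses are not known exactly. Their poses are not given: they have to be found in the camera images.
- cover: Loose grey plastic vent cover: plate 150 (x, front to rear) x 120 (y) x 5 mm, low louvres on top, 0.12 to 0.25 kg. Origin: centre of its underside; z up out of the louvres; front is -x. At the front a lip 12 mm long, 80 wide, 4 thick, flush with the underside. Across its centre a grip rib 14 mm thick (x), 50 long (y), top 32 mm above the underside. Starts flat on the table, rib up.
- cover_lip (a point): Middle of the tip of the cover's lip, at its underside: (-87, 0, 0) mm in the cover's frame.
- cover_rear (a point): Middle of the cover's rear edge, at its underside: (75, 0, 0) mm in the cover's frame.
- housing: Fan unit, fixed: grey open shell 232 (x) x 160 (y) mm flat on the table, front is -x; origin at table height, below seat. In it a stiff plastic inner frame, which carries slot, seat and catch, is screwed in up to 15 mm forward or rearward (housing x) of the middle. This offset is not measured: find it by feel or sight. Sites slot, seat and catch_nose give its middle position.
- slot (a point): Foot of the slot's end wall, at seat height, inner frame at mid position (really up to 15 mm off in x); axes as the housing. The wall faces +x. A keeper bar over the slot reaches 8 mm rearward (+x) of the wall; its underside is 8 mm and its top 13 mm above this point. The lip goes in up to the wall with the cover tilted front down by at most about 0.4 rad.
- seat (a point): Where the home cover's origin lies, inner frame at mid position (really up to 15 mm off in x); 30 mm above the table. The cover rests on ledges at this height: front one x = -94 to -30 mm, rear one from x = 56, sides beyond y = +-55. Side rims 4 mm high at y = +-63 mm and a rear rim 18 mm high at x = +76 mm leave the home cover 2 mm of play front to rear, 3 mm to each side.
- catch_nose (a point): Tip of the spring catch's nose, inner frame at mid position (really up to 15 mm off in x). The nose, 30 mm wide, reaches about 4 mm over the home cover's rear edge, its underside 5.8 mm above the seat. A bevel above it, 30 degrees from vertical, rises to 20 mm above the seat, 7 mm farther rearward; the catch's top is 20 mm above the seat.
- catch (a joint): Black sliding spring catch at the middle of the rear; value in m: 0 fully out (rest), up to 0.009 pushed rearward. The cover's rear edge, pressed down on the bevel (about 5 to 18 N near the edge), pushes it back; then it springs out over the edge and holds it down.
- cup: Bystander: open steel cup, 68 mm wide, 75 mm high; origin under its centre.
- screwdriver: Bystander: screwdriver lying on the table beyond the work.
- jug: Bystander: white plastic bottle, 80 mm wide, 160 mm high; origin under its centre.
Not all that is in view belongs to the job. Leave any purple look-alike of the cover alone.

How it is judged:
On the way:
1. the lip is in the slot under the keeper bar while the cover's rear is still raised (x of cover_lip in the frame of housing between -0.107 and -0.065 m and z of cover_lip in the frame of housing between 0.027 and 0.035 m and z of cover_rear in the frame of housing above 0.042 m and angle between the x axis of cover and the x axis of housing, either way round below 0.5 rad), for 0.1 s.
At the end, for the whole second after the job is handed in: The cover lies still, right side up, in the fan unit: lip and rear edge within 2.5 mm of the seat height, tilt under 0.02 rad, turned under 0.06 rad, within 18 mm front to rear and 5 mm sideways of the housing's origin; the spring catch is back out (within 1.5 mm) over its rear edge (z of cover_lip in the frame of housing between 0.027 and 0.0325 m and z of cover_rear in the frame of housing between 0.027 and 0.0325 m and angle between the z axis of cover and the z axis of housing, either way round below 0.02 rad and angle between the x axis of cover and the x axis of housing, either way round below 0.06 rad and x of cover in the frame of housing between -0.018 and 0.018 m and y of cover in the frame of housing between -0.005 and 0.005 m and value of joint catch below 0.0015 m and angle between cover's own z axis and vertical below 0.05 rad and linear speed of cover below 0.01 m/s); the robot touches nothing.
It fails at once if the cover was pressed on the fan unit with more than 60 N (contact force between cover and housing above 60 N).
It fails at once if while its rear was still raised, the cover was forced against the brittle slot or frame with more than 18 N (contact force between cover and housing above 18 N and z of cover_rear in the frame of housing above 0.05 m).
It fails at once if the robot pressed on the fan unit itself with more than 15 N (contact force between any of the fingers, the arm and housing above 15 N).
It fails at once if the cup, the screwdriver or the jug was moved more than 20 mm (distance of any of cup, screwdriver, jug from where it was at the start of the episode above 0.02 m).
It also fails if it takes over 53 s, if anything falls off the work surface, if the arm or the gripper's body presses on something with over 40 N, if the wrist force passes 120 N, or if a joint passes its speed limit or range.

## Working session

There is one attempt and no reset: what is moved stays moved. The work goes in short steps, Python scripts to look and compute and a tool call to move; the robot and the scene stay as the last step left them, time stands still between calls to the robot, and variables do not carry over. Pictures are saved under pics/ and viewed, at most 10 in all, crops included, and the job is handed in when it is done.

Besides the shell and the picture viewer there is one more tool, called after "Emit:" by a JSON object that holds its "fn" and its "kwargs", one argument or row to a line. apply_moves: Moves the arm, as the interface text tells. Its arguments: {"type":"object","properties":{"increments":{"type":"array","items":{"type":"object","properties":{"dx":{"type":"number"},"dy":{"type":"number"},"dz":{"type":"number"},"twist":{"type":"number"},"jaw":{"type":"number"}}}}},"required":["increments"]}

```bash
mkdir -p pics; ls
python3 - <<'E'
from workcell import bot
import cv2,numpy as np
a=bot.grab_frame("scene");b=bot.grab_frame("top")
cv2.imwrite("pics/s0.png",a[:,:,::-1]);cv2.imwrite("pics/t0.png",b[:,:,::-1])
for n in("scene","top"):
  c=bot.get_calibration(n);print(n,np.round(c["mtx"],1).tolist(),np.round(c["R"],3).tolist(),np.round(c["t"],3))
s=bot.get_state();print(s)
E
```

```text
pics
scene [[392.7, 0.0, 280.1], [0.0, 392.7, 207.8], [0.0, 0.0, 1.0]] [[0.516, 0.856, 0.002], [0.73, -0.439, -0.524], [-0.448, 0.272, -0.852]] [-0.272 -0.386  1.522]
top [[515.2, 0.0, 274.8], [0.0, 515.2, 200.9], [0.0, 0.0, 1.0]] [[-0.006, -1.0, -0.016], [-0.992, 0.008, -0.124], [0.124, 0.015, -0.992]] [0.017 0.566 1.466]
{'clock': 0.1, 'qpos': array([ 9.35919536e-01,  1.59029237e-01,  1.59812236e+00,  8.85059641e-06,
        1.38625780e+00, -2.10075832e-01]), 'dq': array([ 0.00109689, -0.00094102, -0.0027908 ,  0.00207446, -0.00036784,
       -0.00139775]), 'tau': array([-3.41405203e-04, -3.96988678e+01, -3.32339823e+01, -2.30017185e-04,
        4.13529400e-03, -2.63725843e-05]), 'tool_pos': array([0.2366593 , 0.52345112, 0.24738305]), 'orientation': array([[-9.11119901e-01,  4.12139964e-01, -1.08447482e-03],
       [ 4.12141209e-01,  9.11118818e-01, -1.45757970e-03],
       [ 3.87358574e-04, -1.77498663e-03, -9.99998350e-01]]), 'ft_force': array([-0.9578673 ,  0.06644218,  0.56119532]), 'moment': array([ 0.07344176, -0.01646679, -0.03700981]), 'grip_force': 0.0, 'gripper_width': 0.9978829393921834}
```

View pics/t0.png

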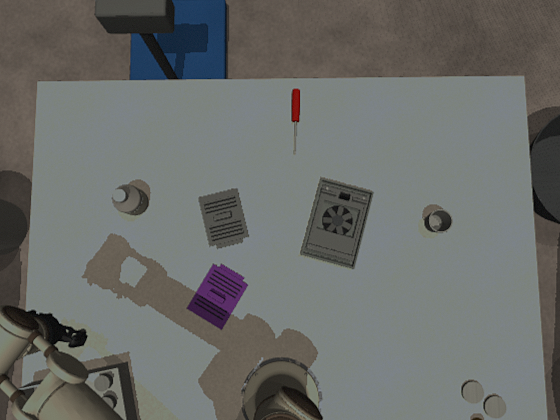

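View pics/s0.png

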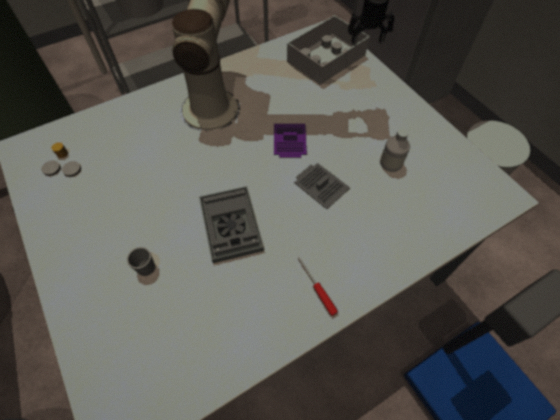

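Top view: grey cover at (223,218), lip seemingly at the bottom end (235,244). Purple look-alike at (218,296), not to be touched. Fan unit at (337,222) with the black catch at (345,196), so its rear is up-image (+x). The cup is at (437,220), the jug at (130,198) and the screwdriver at (295,120). The scene view shows the same layout. Candidates for the cover are grey (223,218), purple (218,296) and the housing (337,222); I choose grey (223,218). Next is one close crop to check it.

```bash
cat > h.py <<'E'
from workcell import bot
import cv2,numpy as np
def ray(n,uv,z,c=None):
    c=c or bot.get_calibration(n)
    uv=np.atleast_2d(uv).astype(float)
    d=np.c_[uv,np.ones(len(uv))]@np.linalg.inv(c["mtx"]).T@c["R"]
    o=-c["R"].T@c["t"]
    return o+d*((z-o[2])/d[:,2])[:,None]
def rect(img,n,box,z,lo,hi,c=None):
    x0,y0,x1,y1=box
    hsv=cv2.cvtColor(img,cv2.COLOR_RGB2HSV)
    m=cv2.inRange(hsv,lo,hi);k=np.zeros_like(m);k[y0:y1,x0:x1]=m[y0:y1,x0:x1]
    k=cv2.morphologyEx(k,cv2.MORPH_CLOSE,np.ones((5,5)))
    cs,_=cv2.findContours(k,0,1);q=max(cs,key=cv2.contourArea)
    p=ray(n,q[:,0],z,c)[:,:2]*1000
    return q,p,cv2.minAreaRect(p.astype(np.float32))
E
python3 - <<'E'
from h import *
im=cv2.imread("pics/t0.png")[:,:,::-1].copy()
hsv=cv2.cvtColor(im,cv2.COLOR_RGB2HSV)
for p in((210,200),(260,200),(310,240),(337,258),(255,230)):print(p,im[p[1],p[0]],hsv[p[1],p[0]])
for b,z in(((190,180,256,255),.004),((292,170,380,275),.04)):
  q,p,r=rect(im,"top",b,z,(0,0,0),(180,255,135));print(r,cv2.boundingRect(q))
cv2.imwrite("pics/c0.png",cv2.resize(im[165:280,190:385,::-1],None,fx=4,fy=4,interpolation=cv2.INTER_CUBIC))
E
```

```text
(210, 200) [84 83 78] [25 18 84]
(260, 200) [125 132 131] [ 86  14 132]
(310, 240) [85 84 78] [26 21 85]
(337, 258) [75 78 71] [43 23 78]
(255, 230) [125 131 136] [104  21 136]
((524.4625244140625, 170.29660034179688), (195.05894470214844, 221.7799530029297), 89.91395568847656) (190, 180, 66, 75)
((504.64447021484375, -162.99362182617188), (253.7237091064453, 301.58038330078125), 89.40560913085938) (292, 170, 88, 105)
```

View pics/c0.png

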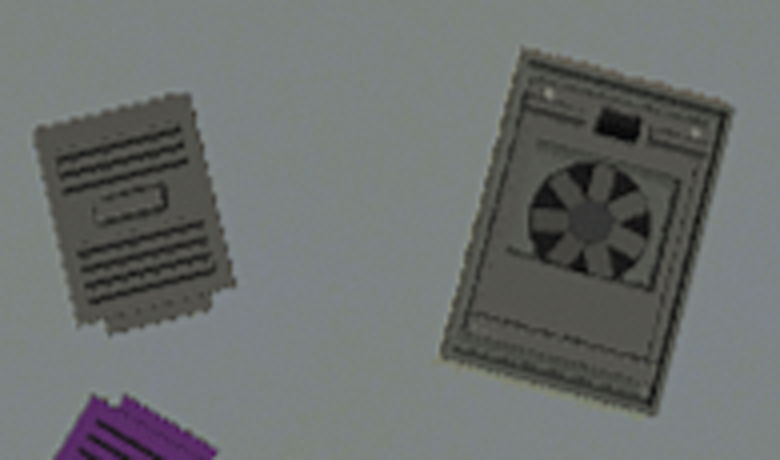

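The crop confirms it: the grey cover at left has its lip at the bottom (crop (160,320)) and its rib at (130,203). The housing has its catch at the top (617,125) and its slot at the bottom. The mask threshold was too loose, so I'll tighten it.

Run:
```python
from h import *
im=cv2.imread("pics/t0.png")[:,:,::-1].copy()
for b,z in(((190,180,256,255),.004),((292,170,380,275),.04),((292,170,380,275),.05)):
  q,p,r=rect(im,"top",b,z,(0,0,0),(180,255,106));print(r,cv2.boundingRect(q));print(np.round(cv2.boxPoints(r)).tolist())
q,p,r=rect(im,"top",(335,185,352,202),.05,(0,0,0),(180,255,35));print("catch",r)
```

```text
((519.9882202148438, 167.29269409179688), (163.48265075683594, 121.94253540039062), 13.375852584838867) (198, 188, 51, 61)
[[426.0, 208.0], [455.0, 89.0], [614.0, 127.0], [585.0, 246.0]]
((502.41259765625, -164.35386657714844), (161.0509033203125, 233.00436401367188), 74.1481704711914) (300, 177, 74, 92)
[[368.0, -210.0], [592.0, -274.0], [636.0, -119.0], [412.0, -55.0]]
((501.593505859375, -163.3094940185547), (159.9666290283203, 231.4356231689453), 74.1481704711914) (300, 177, 74, 92)
[[368.0, -209.0], [591.0, -272.0], [635.0, -118.0], [412.0, -55.0]]
catch ((576.8067626953125, -186.95130920410156), (29.247528076171875, 16.769258499145508), 79.92133331298828)
```

Emit:
{"fn": "apply_moves", "kwargs": {
  "increments": [
    {"dx": 25,"dy": -33,"dz": 0,"twist": -0.13},
    {"dx": 30,"dy": -36,"dz": 0,"twist": -0.13},
    {"dx": 30,"dy": -36,"dz": -5,"twist": -0.13},
    {"dx": 30,"dy": -36,"dz": -5,"twist": -0.13},
    {"dx": 30,"dy": -36,"dz": -10,"twist": -0.13},
    {"dx": 30,"dy": -36,"dz": -10,"twist": -0.13},
    {"dx": 30,"dy": -36,"dz": -10,"twist": -0.13},
    {"dx": 30,"dy": -36,"dz": -10,"twist": 0},
    {"dx": 30,"dy": -36,"dz": 0,"twist": 0},
    {"dx": 24,"dy": -34,"dz": 0,"twist": 0}
  ]
}}

```text
schema error: expected keys dx, dy, dz, twist, jaw
```

Run:
```python
from h import *
s=bot.get_state();c=bot.get_calibration("wrist");im=bot.grab_frame("wrist")
print(s["clock"],s["tool_pos"],s["orientation"][:,1],s["dq"].round(2),s["ft_force"])
cv2.imwrite("pics/w1.png",im[:,:,::-1]);np.save("w1.npy",[c],allow_pickle=True)
```

```text
0.1 [0.2366593  0.52345112 0.24738305] [ 0.41213996  0.91111882 -0.00177499] [ 0. -0. -0.  0. -0. -0.] [-0.9578673   0.06644218  0.56119532]
```

View pics/w1.png

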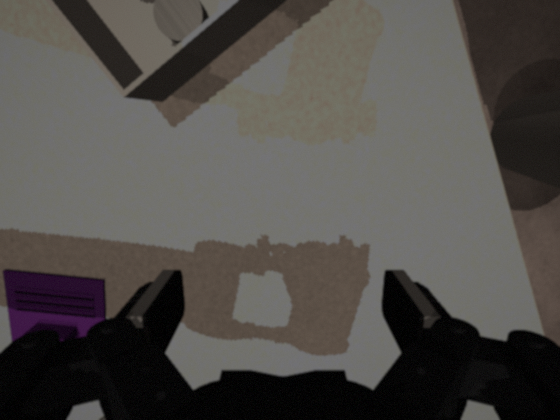

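The call was refused because every key is required. The picture only shows the start place: fingers at the bottom, bin at the top left. I'll send the move again with all keys.

Emit:
{"fn": "apply_moves", "kwargs": {
  "increments": [
    {"dx": 25,"dy": -33,"dz": 0,"twist": -0.13,"jaw": 50},
    {"dx": 30,"dy": -36,"dz": 0,"twist": -0.13,"jaw": 50},
    {"dx": 30,"dy": -36,"dz": -5,"twist": -0.13,"jaw": 50},
    {"dx": 30,"dy": -36,"dz": -5,"twist": -0.13,"jaw": 50},
    {"dx": 30,"dy": -36,"dz": -10,"twist": -0.13,"jaw": 50},
    {"dx": 30,"dy": -36,"dz": -10,"twist": -0.13,"jaw": 50},
    {"dx": 30,"dy": -36,"dz": -10,"twist": -0.13,"jaw": 50},
    {"dx": 30,"dy": -36,"dz": -10,"twist": 0,"jaw": 50},
    {"dx": 30,"dy": -36,"dz": 0,"twist": 0,"jaw": 50},
    {"dx": 24,"dy": -34,"dz": 0,"twist": 0,"jaw": 50}
  ]
}}

```text
clock: 1.15
tool_pos: [0.5268, 0.1669, 0.1976]
orientation: [[-0.233, 0.972, -0.001], [0.972, 0.233, -0.0], [0.0, -0.001, -1.0]]
ft_force: [1.0, -0.3, 0.6]
gripper_width: 0.586
grip_force: 0.0
```

Run:
```python
from h import *
s=bot.get_state();c=bot.get_calibration("wrist");im=bot.grab_frame("wrist")
print(s["clock"],s["tool_pos"],s["orientation"][:,1],s["dq"].round(2),s["ft_force"])
cv2.imwrite("pics/w2.png",im[:,:,::-1]);np.save("w2.npy",[c],allow_pickle=True)
```

```text
1.15 [0.52684046 0.1668708  0.19757611] [ 9.72457097e-01  2.33080042e-01 -9.43073905e-04] [-0.68  0.28 -0.32  0.01  0.03 -0.68] [ 1.0217199  -0.32502073  0.61365264]
```

View pics/w2.png

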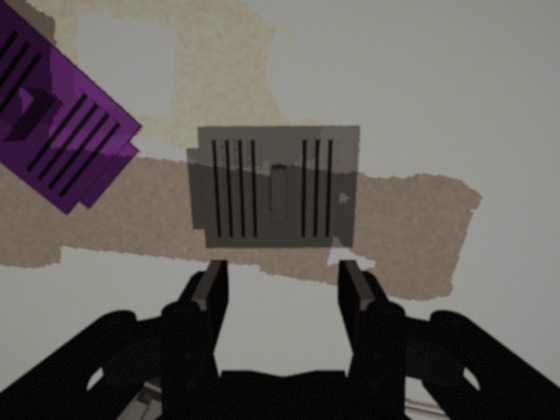

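The cover is at the image centre, its lip to the left (190,190) and its rib at (279,193), square to the fingers. I'll measure it from here.

Run:
```python
from h import *
c=np.load("w2.npy",allow_pickle=True)[0]
P=ray("w",[(198,126),(360,126),(355,247),(206,247)],.005,c)[:,:2]*1000
R=ray("w",[(272,165),(286,165),(287,220),(271,220)],.032,c)[:,:2]*1000
print(P.round(1),P.mean(0),R.mean(0))
for a,b in((0,1),(3,2),(3,0),(2,1)):d=P[b]-P[a];print(np.hypot(*d),np.degrees(np.arctan2(d[1],d[0])))
```

```text
[[436.5 210.2]
 [580.9 244.7]
 [611.  129.6]
 [463.8  94.4]] [523.03540619 169.73663821] [522.01001658 172.1875868 ]
148.46013484338994 13.414891329239802
151.3836101229656 13.431458186027776
118.98127268544246 103.26289717938769
118.96566854201066 104.67096770184021
```

Emit:
{"fn": "apply_moves", "kwargs": {
  "increments": [
    {"dx": -2,"dy": 1,"dz": -10,"twist": 0,"jaw": 50},
    {"dx": 0,"dy": 0,"dz": -25,"twist": 0,"jaw": 45},
    {"dx": 0,"dy": 0,"dz": -30,"twist": 0,"jaw": 40},
    {"dx": 0,"dy": 0,"dz": -30,"twist": 0,"jaw": 40},
    {"dx": 0,"dy": 0,"dz": -30,"twist": 0,"jaw": 40},
    {"dx": 0,"dy": 0,"dz": -20,"twist": 0,"jaw": 40},
    {"dx": 0,"dy": 0,"dz": -14,"twist": 0,"jaw": 40},
    {"dx": 0,"dy": 0,"dz": -10,"twist": 0,"jaw": 40},
    {"dx": 0,"dy": 0,"dz": 0,"twist": 0,"jaw": 40},
    {"dx": 0,"dy": 0,"dz": 0,"twist": 0,"jaw": 30}
  ]
}}

```text
clock: 2.2
tool_pos: [0.5245, 0.1702, 0.03]
orientation: [[-0.234, 0.972, 0.001], [0.972, 0.234, 0.0], [-0.0, 0.001, -1.0]]
ft_force: [-0.1, 0.1, 0.6]
gripper_width: 0.353
grip_force: 0.0
```

Emit:
{"fn": "apply_moves", "kwargs": {
  "increments": [
    {"dx": 0,"dy": 0,"dz": 0,"twist": 0,"jaw": 25},
    {"dx": 0,"dy": 0,"dz": 0,"twist": 0,"jaw": 20},
    {"dx": 0,"dy": 0,"dz": 0,"twist": 0,"jaw": 16},
    {"dx": 0,"dy": 0,"dz": 0,"twist": 0,"jaw": 12},
    {"dx": 0,"dy": 0,"dz": 0,"twist": 0,"jaw": 8},
    {"dx": 0,"dy": 0,"dz": 0,"twist": 0,"jaw": 8},
    {"dx": 0,"dy": 0,"dz": 0,"twist": 0,"jaw": 8},
    {"dx": 0,"dy": 0,"dz": 0,"twist": 0,"jaw": 8},
    {"dx": 0,"dy": 0,"dz": 2,"twist": 0,"jaw": 8},
    {"dx": 0,"dy": 0,"dz": 5,"twist": 0,"jaw": 8}
  ]
}}

```text
clock: 3.2
tool_pos: [0.5231, 0.1698, 0.0356]
orientation: [[-0.234, 0.972, -0.002], [0.972, 0.234, -0.0], [0.0, -0.002, -1.0]]
ft_force: [-0.3, -0.7, -1.7]
gripper_width: 0.148
grip_force: 58.5
```

Gripped: 12.6 mm opening, 58 N pad force, about 2.3 N of weight. Next I'll find a pose from which the wrist camera sees the housing past the held cover.

Run:
```python
from h import *
s=bot.get_state();c=bot.get_calibration("wrist")
o=-c["R"].T@c["t"];Rt=s["orientation"];p=s["tool_pos"]
ot=Rt.T@(o-p);Rc=c["R"]@Rt   # tool->cam rot
print("cam in tool",ot.round(3),"axis",(Rt.T@c["R"][2]).round(3),c["mtx"][0,0])
a=np.radians(-15.85);X=np.array([np.cos(a),np.sin(a),0]);Y=np.array([-X[1],X[0],0]);H=np.array([.502,-.164,.04])
# tool: y = X, x = Y, z down
T=np.c_[Y,X,[0,0,-1]]
for d in(-.15,-.12,-.1):
 for z in(.22,.28):
  P=H+Y*d;P[2]=z
  pts=np.array([H+X*i*.116+Y*j*.08 for i,j in((-1,-1),(1,-1),(1,1),(-1,1))])
  cov=np.array([P+[0,0,-.024]+X*i*.08+Y*.06 for i in(-1,1)])
  f=lambda q:(lambda k:(k[:,:2]/k[:,2:]))((((q-P)@T)-ot)@Rc.T@c["mtx"].T).round(0).tolist()
  print(d,z,P.round(3),f(pts),f(cov))
```

```text
cam in tool [ 0.072  0.    -0.125] axis [-0.281 -0.     0.96 ] 335.7017178863845
-0.15 0.22 [ 0.461 -0.308  0.22 ] [[150.0, 118.0], [415.0, 118.0], [439.0, -107.0], [126.0, -106.0]] [[100.0, 145.0], [466.0, 144.0]]
-0.15 0.28 [ 0.461 -0.308  0.28 ] [[172.0, 118.0], [394.0, 118.0], [410.0, -65.0], [155.0, -64.0]] [[100.0, 145.0], [466.0, 144.0]]
-0.12 0.22 [ 0.469 -0.279  0.22 ] [[154.0, 153.0], [412.0, 153.0], [434.0, -58.0], [131.0, -58.0]] [[100.0, 145.0], [466.0, 144.0]]
-0.12 0.28 [ 0.469 -0.279  0.28 ] [[174.0, 147.0], [391.0, 147.0], [406.0, -27.0], [159.0, -26.0]] [[100.0, 145.0], [466.0, 144.0]]
-0.1 0.22 [ 0.475 -0.26   0.22 ] [[156.0, 175.0], [409.0, 175.0], [431.0, -28.0], [134.0, -28.0]] [[100.0, 145.0], [466.0, 144.0]]
-0.1 0.28 [ 0.475 -0.26   0.28 ] [[176.0, 166.0], [389.0, 166.0], [404.0, -2.0], [161.0, -2.0]] [[100.0, 145.0], [466.0, 144.0]]
```

Emit:
{"fn": "apply_moves", "kwargs": {
  "increments": [
    {"dx": 0,"dy": 0,"dz": 15,"twist": 0,"jaw": 8},
    {"dx": 0,"dy": -10,"dz": 25,"twist": 0,"jaw": 8},
    {"dx": 0,"dy": -20,"dz": 30,"twist": -0.04,"jaw": 8},
    {"dx": -5,"dy": -30,"dz": 30,"twist": -0.06,"jaw": 8},
    {"dx": -5,"dy": -30,"dz": 30,"twist": -0.06,"jaw": 8},
    {"dx": -5,"dy": -30,"dz": 30,"twist": -0.06,"jaw": 8},
    {"dx": -5,"dy": -30,"dz": 30,"twist": -0.06,"jaw": 8},
    {"dx": -5,"dy": -30,"dz": 25,"twist": -0.06,"jaw": 8},
    {"dx": -5,"dy": -30,"dz": 20,"twist": -0.06,"jaw": 8},
    {"dx": -5,"dy": -30,"dz": 9,"twist": -0.06,"jaw": 8}
  ]
}}

```text
clock: 4.2
tool_pos: [0.4894, -0.0716, 0.2839]
orientation: [[0.224, 0.974, 0.005], [0.974, -0.224, -0.002], [-0.001, 0.005, -1.0]]
ft_force: [0.8, -0.1, -1.6]
gripper_width: 0.148
grip_force: 58.7
```

Emit:
{"fn": "apply_moves", "kwargs": {
  "increments": [
    {"dx": -5,"dy": -30,"dz": 0,"twist": -0.05,"jaw": 8},
    {"dx": -5,"dy": -35,"dz": 0,"twist": 0,"jaw": 8},
    {"dx": -1,"dy": -35,"dz": 0,"twist": 0,"jaw": 8},
    {"dx": 0,"dy": -35,"dz": 0,"twist": 0,"jaw": 8},
    {"dx": 0,"dy": -25,"dz": 0,"twist": 0,"jaw": 8},
    {"dx": 0,"dy": -15,"dz": 0,"twist": 0,"jaw": 8},
    {"dx": 0,"dy": -5,"dz": 0,"twist": 0,"jaw": 8},
    {"dx": 0,"dy": 0,"dz": 0,"twist": 0,"jaw": 8},
    {"dx": 0,"dy": 0,"dz": 0,"twist": 0,"jaw": 8},
    {"dx": 0,"dy": 0,"dz": 0,"twist": 0,"jaw": 8}
  ]
}}

```text
clock: 5.2
tool_pos: [0.4781, -0.249, 0.2804]
orientation: [[0.269, 0.963, -0.0], [0.963, -0.269, 0.0], [0.0, -0.0, -1.0]]
ft_force: [-0.2, 0.7, -2.6]
gripper_width: 0.15
grip_force: 58.7
```

Run:
```python
from h import *
s=bot.get_state();c=bot.get_calibration("wrist");im=bot.grab_frame("wrist")
print(s["clock"],s["tool_pos"],s["orientation"][:,1],abs(s["dq"]).max().round(2),s["ft_force"])
np.save("w3.npy",[c],allow_pickle=True);cv2.imwrite("pics/w3raw.png",im[:,:,::-1])
a=cv2.convertScaleAbs(im[0:200,130:440,::-1],alpha=1.6)
cv2.imwrite("pics/w3.png",cv2.resize(a,None,fx=2.5,fy=2.5,interpolation=cv2.INTER_CUBIC))
```

```text
5.2 [ 0.47814907 -0.24898634  0.28037462] [ 9.63077062e-01 -2.69225856e-01 -1.05273400e-04] 0.0 [-0.17079946  0.66936344 -2.60045762]
```

View pics/w3.png

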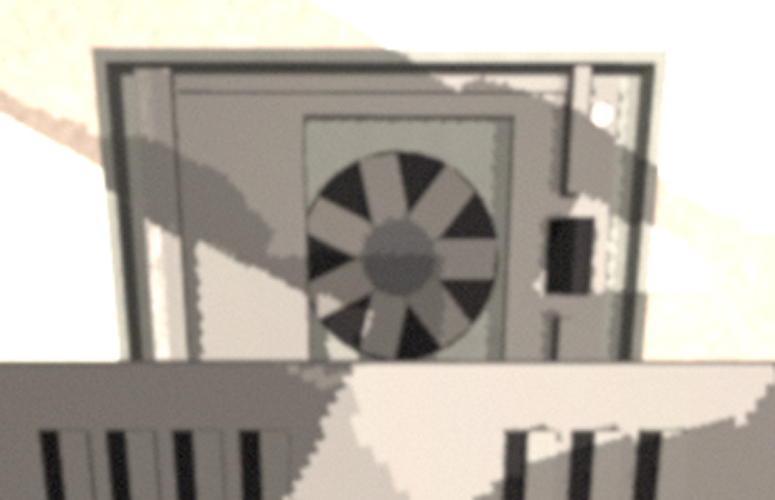

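The view shows the shell's outer far corners at crop (95,50) and (660,52). The keeper bar is the strip from 137 to 178 at the left, the rear rim's inner edge is near 570, the black catch is (548–592, 218–293), and the far side rim is at row 92. I'll convert these to housing coordinates.

Run:
```python
from h import *
c=np.load("w3.npy",allow_pickle=True)[0]
R=lambda uv,z:ray("w",np.array(uv)/2.5+[130,0],z,c)[:,:2]*1000
H=np.array([502,-164.]);a=np.radians(-15.85);X=np.array([np.cos(a),np.sin(a)]);Y=np.array([-X[1],X[0]])
h=lambda uv,z:np.c_[(R(uv,z)-H)@X,(R(uv,z)-H)@Y].round(1).tolist()
for z in(.045,.05,.055):
  print("shell z",z,h([(95,50),(660,52),(122,358),(632,358)],z))
print("bar rear edge z43",h([(176,80),(188,350)],.043),"front",h([(137,80),(150,350)],.043))
print("rim inner z48",h([(570,80),(567,185),(553,350)],.048),"z30",h([(570,80),(567,185),(553,350)],.03))
print("rim outer",h([(592,80)],.048))
print("catch",h([(548,218),(548,293)],.036),h([(592,218),(592,293)],.05))
print("side rim z34",h([(190,92),(560,92)],.034))
print("fan",h([(398,258)],.02),"hole",h([(303,118),(513,118)],.03))
im=cv2.cvtColor(cv2.imread("pics/w3raw.png"),cv2.COLOR_BGR2GRAY)
for r in(35,60):print(r,im[r,180:206].tolist(),im[r,345:372].tolist())
```

```text
shell z 0.045 [[-110.3, 71.6], [106.2, 71.6], [-109.7, -44.2], [105.4, -43.6]]
shell z 0.05 [[-108.8, 70.4], [104.7, 70.3], [-108.2, -43.8], [103.9, -43.2]]
shell z 0.055 [[-107.3, 69.1], [103.2, 69.1], [-106.7, -43.4], [102.5, -42.8]]
bar rear edge z43 [[-80.4, 61.8], [-82.1, -40.9]] front [[-95.6, 61.7], [-98.2, -41.0]]
rim inner z48 [[71.7, 61.2], [73.0, 23.8], [71.3, -40.2]] z30 [[75.3, 65.0], [76.7, 25.8], [74.9, -41.4]]
rim outer [[80.1, 61.2]]
catch [[68.4, 12.4], [70.1, -17.4]] [[83.3, 11.4], [85.4, -17.3]]
side rim z34 [[-77.1, 59.4], [70.8, 59.9]]
fan [[6.8, -2.9]] hole [[-32.5, 50.8], [53.0, 51.1]]
35 [94, 97, 97, 96, 95, 99, 101, 99, 101, 100, 96, 93, 89, 92, 91, 91, 92, 85, 71, 75, 82, 84, 83, 84, 83, 85] [139, 140, 139, 139, 139, 138, 139, 133, 130, 124, 115, 98, 73, 72, 103, 130, 142, 144, 145, 141, 128, 116, 121, 134, 143, 143, 144]
60 [56, 69, 73, 78, 77, 75, 74, 73, 75, 72, 71, 74, 72, 75, 74, 71, 73, 73, 74, 68, 67, 76, 87, 90, 90, 93] [96, 95, 95, 94, 93, 84, 77, 74, 71, 58, 45, 40, 56, 80, 92, 94, 95, 95, 96, 94, 95, 92, 96, 95, 94, 93, 94]
```

Findings:
- **Seat:** it works out at about (499, -166) mm, from bar edge, rim, catch and fan together.
- **Yaw and frame:** yaw is -15.8°, and the frame is close to its mid position.

Plan:
1. Bring the cover in level, 11 mm rearward of home, until its rear rests on the catch top.
2. Open the jaws slowly so the front tips down behind the keeper bar.
3. Slide it forward and press the rear down.

Emit:
{"fn": "apply_moves", "kwargs": {
  "increments": [
    {"dx": 3,"dy": 8,"dz": -5,"twist": -0.003,"jaw": 8},
    {"dx": 4,"dy": 10,"dz": -15,"twist": 0,"jaw": 8},
    {"dx": 5,"dy": 14,"dz": -20,"twist": 0,"jaw": 8},
    {"dx": 6,"dy": 14,"dz": -20,"twist": 0,"jaw": 8},
    {"dx": 5,"dy": 14,"dz": -20,"twist": 0,"jaw": 8},
    {"dx": 4,"dy": 10,"dz": -25,"twist": 0,"jaw": 8},
    {"dx": 3,"dy": 7,"dz": -25,"twist": 0,"jaw": 8},
    {"dx": 1.5,"dy": 3,"dz": -25,"twist": 0,"jaw": 8},
    {"dx": 0,"dy": 0,"dz": -20,"twist": 0,"jaw": 8},
    {"dx": 0,"dy": 0,"dz": -10,"twist": 0,"jaw": 8}
  ]
}}

```text
clock: 6.25
tool_pos: [0.5078, -0.1678, 0.092]
orientation: [[0.272, 0.962, -0.004], [0.962, -0.272, 0.003], [0.002, -0.005, -1.0]]
ft_force: [0.3, -0.7, -1.3]
gripper_width: 0.147
grip_force: 58.7
```

Emit:
{"fn": "apply_moves", "kwargs": {
  "increments": [
    {"dx": 0,"dy": 0,"dz": -4,"twist": 0,"jaw": 8},
    {"dx": 0,"dy": 0,"dz": 0,"twist": 0,"jaw": 8},
    {"dx": 0,"dy": 0,"dz": 0,"twist": 0,"jaw": 8},
    {"dx": 0,"dy": 0,"dz": 0,"twist": 0,"jaw": 8},
    {"dx": 0,"dy": 0,"dz": 0,"twist": 0,"jaw": 8},
    {"dx": 0,"dy": 0,"dz": 0,"twist": 0,"jaw": 8},
    {"dx": 0,"dy": 0,"dz": 0,"twist": 0,"jaw": 8},
    {"dx": 0,"dy": 0,"dz": 0,"twist": 0,"jaw": 8},
    {"dx": 0,"dy": 0,"dz": 0,"twist": 0,"jaw": 8},
    {"dx": 0,"dy": 0,"dz": 0,"twist": 0,"jaw": 8}
  ]
}}

```text
clock: 7.25
tool_pos: [0.5095, -0.1701, 0.0913]
orientation: [[0.273, 0.962, -0.0], [0.962, -0.273, 0.0], [0.0, -0.0, -1.0]]
ft_force: [0.7, -0.7, -1.9]
gripper_width: 0.145
grip_force: 58.7
```

Run:
```python
from h import *
im=bot.grab_frame("wrist");t=bot.grab_frame("top")
cv2.imwrite("pics/w4raw.png",im[:,:,::-1]);np.save("w4.npy",[bot.get_calibration("wrist")],allow_pickle=True)
a=cv2.convertScaleAbs(im[:,:,::-1],alpha=1.6)
b=cv2.resize(cv2.convertScaleAbs(t[165:280,285:390,::-1],alpha=1.4),(240,263),interpolation=cv2.INTER_CUBIC)
o=np.zeros((420,800,3),np.uint8);o[:,:560]=a;o[:263,560:]=b
cv2.imwrite("pics/w4.png",o)
```

```text
(no output)
```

View pics/w4.png

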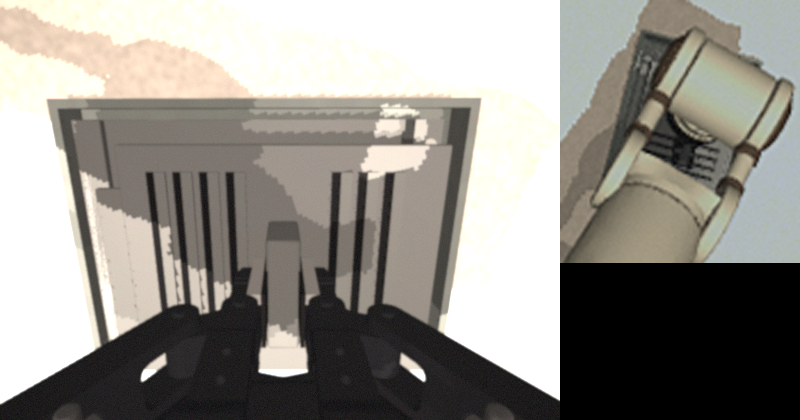

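The cover is above the frame. Its plate's far edge is at row 146, columns 117–452. The lip's left end is at about (97,190) and the keeper bar strip covers columns 75–107 at row 120.

Run:
```python
from h import *
c=np.load("w4.npy",allow_pickle=True)[0]
H=np.array([499,-166.1]);a=np.radians(-15.85);X=np.array([np.cos(a),np.sin(a)]);Y=np.array([-X[1],X[0]])
h=lambda uv,z:(lambda P:np.c_[(P-H)@X,(P-H)@Y].round(1).tolist())(ray("w",uv,z,c)[:,:2]*1000)
print("plate far corners",h([(117,146),(452,146)],.068),"lip",h([(97,190)],.067))
print("bar z43",h([(75,122),(107,122),(113,180)],.043),"shell z20-25",h([(49,100),(481,100)],.02),h([(49,100),(481,100)],.025))
print("rim/catch z48",h([(402,128),(416,128)],.048))
im=cv2.cvtColor(cv2.imread("pics/w4raw.png"),cv2.COLOR_BGR2GRAY)
print(im[100:152,200].tolist());print(im[128,380:430].tolist())
```

```text
plate far corners [[-61.3, 58.6], [84.5, 58.3]] lip [[-73.6, 38.8]]
bar z43 [[-92.7, 68.2], [-76.8, 68.2], [-78.0, 39.0]] shell z20-25 [[-118.8, 79.7], [121.0, 79.3]] [[-115.5, 79.4], [118.2, 79.1]]
rim/catch z48 [[68.9, 65.3], [75.7, 65.3]]
[81, 82, 80, 79, 81, 81, 79, 71, 66, 72, 80, 80, 82, 83, 83, 82, 82, 81, 80, 78, 74, 75, 76, 76, 77, 77, 76, 77, 76, 75, 77, 76, 76, 76, 76, 76, 77, 76, 76, 74, 77, 77, 76, 71, 66, 69, 73, 76, 74, 75, 75, 75]
[156, 153, 152, 153, 152, 153, 153, 153, 154, 152, 154, 153, 152, 151, 154, 153, 151, 151, 149, 142, 135, 129, 130, 124, 112, 85, 64, 56, 56, 56, 57, 58, 56, 65, 94, 129, 147, 153, 151, 150, 150, 150, 152, 150, 150, 151, 144, 123, 104, 99]
```

Emit:
{"fn": "apply_moves", "kwargs": {
  "increments": [
    {"dx": 0,"dy": 0,"dz": -3,"twist": 0,"jaw": 8},
    {"dx": 0,"dy": 0,"dz": -3,"twist": 0,"jaw": 8},
    {"dx": 0,"dy": 0,"dz": -2,"twist": 0,"jaw": 8},
    {"dx": 0,"dy": 0,"dz": -1,"twist": 0,"jaw": 8},
    {"dx": 0,"dy": 0,"dz": -1,"twist": 0,"jaw": 8},
    {"dx": 0,"dy": 0,"dz": -0.5,"twist": 0,"jaw": 8},
    {"dx": 0,"dy": 0,"dz": -0.5,"twist": 0,"jaw": 8},
    {"dx": 0,"dy": 0,"dz": 0,"twist": 0,"jaw": 8},
    {"dx": 0,"dy": 0,"dz": 0,"twist": 0,"jaw": 8},
    {"dx": 0,"dy": 0,"dz": 0,"twist": 0,"jaw": 8}
  ]
}}

```text
clock: 8.35
tool_pos: [0.5095, -0.1701, 0.0804]
orientation: [[0.273, 0.962, 0.0], [0.962, -0.273, -0.0], [-0.0, 0.0, -1.0]]
ft_force: [-0.6, -0.3, -1.0]
gripper_width: 0.145
grip_force: 58.7
```

Emit:
{"fn": "apply_moves", "kwargs": {
  "increments": [
    {"dx": 0,"dy": 0,"dz": -0.3,"twist": 0,"jaw": 8},
    {"dx": 0,"dy": 0,"dz": -0.3,"twist": 0,"jaw": 8},
    {"dx": 0,"dy": 0,"dz": -0.2,"twist": 0,"jaw": 8},
    {"dx": 0,"dy": 0,"dz": -0.2,"twist": 0,"jaw": 8},
    {"dx": 0,"dy": 0,"dz": 0,"twist": 0,"jaw": 8},
    {"dx": 0,"dy": 0,"dz": 0,"twist": 0,"jaw": 8},
    {"dx": 0,"dy": 0,"dz": 0,"twist": 0,"jaw": 8},
    {"dx": 0,"dy": 0,"dz": 0,"twist": 0,"jaw": 8},
    {"dx": 0,"dy": 0,"dz": 0,"twist": 0,"jaw": 8},
    {"dx": 0,"dy": 0,"dz": 0,"twist": 0,"jaw": 8}
  ]
}}

```text
clock: 9.35
tool_pos: [0.5095, -0.1702, 0.0794]
orientation: [[0.273, 0.962, 0.0], [0.962, -0.273, -0.0], [-0.0, 0.0, -1.0]]
ft_force: [-1.1, -0.3, -0.7]
gripper_width: 0.144
grip_force: 58.9
```

Emit:
{"fn": "apply_moves", "kwargs": {
  "increments": [
    {"dx": 0,"dy": 0,"dz": -0.3,"twist": 0,"jaw": 11},
    {"dx": 0,"dy": 0,"dz": -0.3,"twist": 0,"jaw": 11.5},
    {"dx": 0,"dy": 0,"dz": 0,"twist": 0,"jaw": 12},
    {"dx": 0,"dy": 0,"dz": 0,"twist": 0,"jaw": 12.3},
    {"dx": 0,"dy": 0,"dz": 0,"twist": 0,"jaw": 12.6},
    {"dx": 0,"dy": 0,"dz": 0,"twist": 0,"jaw": 12.9},
    {"dx": 0,"dy": 0,"dz": -0.5,"twist": 0,"jaw": 13.2},
    {"dx": 0,"dy": 0,"dz": -0.5,"twist": 0,"jaw": 13.5},
    {"dx": 0,"dy": 0,"dz": 0,"twist": 0,"jaw": 13.5},
    {"dx": 0,"dy": 0,"dz": 0,"twist": 0,"jaw": 13.5}
  ]
}}

```text
clock: 10.35
tool_pos: [0.5098, -0.1703, 0.078]
orientation: [[0.273, 0.962, 0.001], [0.962, -0.273, -0.0], [-0.0, 0.001, -1.0]]
ft_force: [-1.2, 0.3, 5.4]
gripper_width: 0.159
grip_force: 20.5
```

Run:
```python
from h import *
s=bot.get_state();print(s["tool_pos"],s["ft_force"],s["moment"],s["gripper_width"]*85.4,s["grip_force"])
im=bot.grab_frame("wrist");g=cv2.cvtColor(im,cv2.COLOR_RGB2GRAY);o=cv2.imread("pics/w4raw.png",0)
np.save("w5.npy",im)
print(g[125:165,200].tolist());print(g[125:165,360].tolist())
```

```text
[ 0.50979182 -0.1702803   0.07802642] [-1.23998791  0.2512503   5.35750874] [-0.02815687 -0.22903367  0.01340001] 13.600671761130869 20.457517504692078
[77, 75, 78, 76, 76, 77, 76, 76, 76, 76, 76, 75, 78, 77, 75, 74, 76, 75, 69, 67, 67, 74, 74, 75, 75, 75, 75, 74, 73, 75, 74, 75, 75, 75, 74, 75, 75, 74, 75, 74]
[99, 99, 99, 101, 99, 98, 98, 99, 99, 101, 97, 91, 81, 76, 75, 77, 77, 76, 73, 74, 81, 89, 94, 96, 96, 96, 97, 95, 97, 95, 96, 96, 95, 94, 96, 96, 96, 95, 96, 97]
```

Emit:
{"fn": "apply_moves", "kwargs": {
  "increments": [
    {"dx": 0,"dy": 0,"dz": 0,"twist": 0,"jaw": 13.8},
    {"dx": 0,"dy": 0,"dz": 0,"twist": 0,"jaw": 14.1},
    {"dx": 0,"dy": 0,"dz": 0,"twist": 0,"jaw": 14.4},
    {"dx": 0,"dy": 0,"dz": 0,"twist": 0,"jaw": 14.6},
    {"dx": 0,"dy": 0,"dz": 0,"twist": 0,"jaw": 14.8},
    {"dx": 0,"dy": 0,"dz": 0,"twist": 0,"jaw": 15},
    {"dx": 0,"dy": 0,"dz": 0,"twist": 0,"jaw": 15.2},
    {"dx": 0,"dy": 0,"dz": 0,"twist": 0,"jaw": 15.4},
    {"dx": 0,"dy": 0,"dz": 0,"twist": 0,"jaw": 15.4},
    {"dx": 0,"dy": 0,"dz": 0,"twist": 0,"jaw": 15.4}
  ]
}}

```text
clock: 11.4
tool_pos: [0.5094, -0.1701, 0.0777]
orientation: [[0.274, 0.962, -0.0], [0.962, -0.274, 0.0], [0.0, -0.0, -1.0]]
ft_force: [-0.1, 1.0, -0.6]
gripper_width: 0.179
grip_force: 1.3
```

Run:
```python
from h import *
s=bot.get_state();print(s["tool_pos"],s["ft_force"],s["moment"],s["gripper_width"]*85.4,s["grip_force"])
im=bot.grab_frame("wrist")
cv2.imwrite("pics/w6.png",cv2.convertScaleAbs(im[:,:,::-1],alpha=1.6))
```

```text
[ 0.50944708 -0.17012561  0.0776919 ] [-0.08785914  1.02247223 -0.6016686 ] [-0.02574592  0.03109276 -0.02770318] 15.310839000681769 1.259835870587267
```

View pics/w6.png

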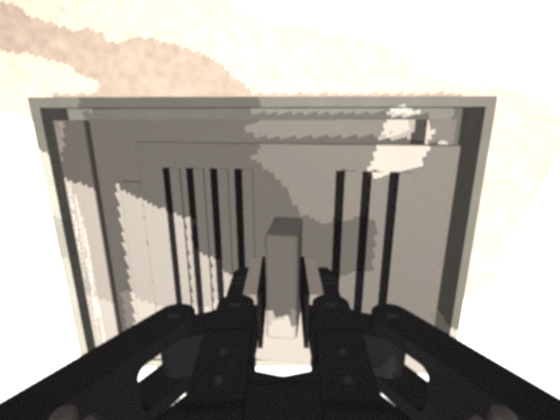

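The front is tipping down. The lip corner at (118,190) is clear behind the bar edge at about (100,190), so I keep opening while following down.

Emit:
{"fn": "apply_moves", "kwargs": {
  "increments": [
    {"dx": 0,"dy": 0,"dz": -0.5,"twist": 0,"jaw": 15.6},
    {"dx": 0,"dy": 0,"dz": -0.5,"twist": 0,"jaw": 15.8},
    {"dx": 0,"dy": 0,"dz": -0.7,"twist": 0,"jaw": 16},
    {"dx": 0,"dy": 0,"dz": -0.7,"twist": 0,"jaw": 16.3},
    {"dx": 0,"dy": 0,"dz": -0.7,"twist": 0,"jaw": 16.6},
    {"dx": 0,"dy": 0,"dz": -0.7,"twist": 0,"jaw": 16.9},
    {"dx": 0,"dy": 0,"dz": -0.7,"twist": 0,"jaw": 17.2},
    {"dx": 0,"dy": 0,"dz": -0.5,"twist": 0,"jaw": 17.6},
    {"dx": 0,"dy": 0,"dz": 0,"twist": 0,"jaw": 18},
    {"dx": 0,"dy": 0,"dz": 0,"twist": 0,"jaw": 18.4}
  ]
}}

```text
clock: 12.45
tool_pos: [0.5095, -0.1701, 0.0727]
orientation: [[0.273, 0.962, -0.0], [0.962, -0.273, -0.0], [-0.0, -0.0, -1.0]]
ft_force: [-0.5, -0.5, -0.0]
gripper_width: 0.215
grip_force: 0.0
```

Run:
```python
from h import *
s=bot.get_state();print(s["tool_pos"],s["ft_force"],s["moment"],s["gripper_width"]*85.4,s["grip_force"])
im=bot.grab_frame("wrist")
cv2.imwrite("pics/w7raw.png",im[:,:,::-1]);np.save("w7.npy",[bot.get_calibration("wrist")],allow_pickle=True)
cv2.imwrite("pics/w7.png",cv2.resize(cv2.convertScaleAbs(im[80:350,20:520,::-1],alpha=1.6),None,fx=1.6,fy=1.6))
```

```text
[ 0.50948598 -0.17013482  0.07269556] [-0.49500821 -0.49039437 -0.03625598] [ 0.01462565  0.02605489 -0.04068317] 18.39480423373992 0.0
```

View pics/w7.png

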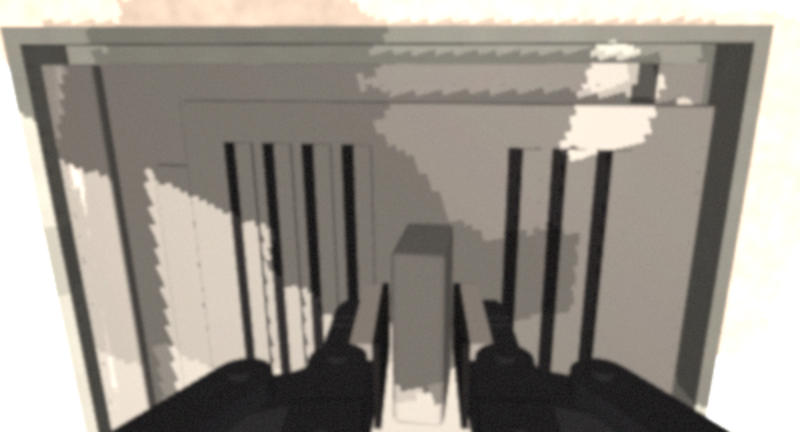

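The cover lies free and tilted. The lip corner is at crop (157,165) and the bar's rear edge at (118,165), so the lip is about 7 mm behind the bar. Now I slide it forward gently with the rear finger.

Emit:
{"fn": "apply_moves", "kwargs": {
  "increments": [
    {"dx": -0.96,"dy": 0.27,"dz": 0,"twist": 0,"jaw": 18},
    {"dx": -0.96,"dy": 0.27,"dz": 0,"twist": 0,"jaw": 18},
    {"dx": -0.96,"dy": 0.27,"dz": 0,"twist": 0,"jaw": 18},
    {"dx": -0.96,"dy": 0.27,"dz": 0,"twist": 0,"jaw": 18},
    {"dx": -0.96,"dy": 0.27,"dz": 0,"twist": 0,"jaw": 18},
    {"dx": -0.96,"dy": 0.27,"dz": 0,"twist": 0,"jaw": 18},
    {"dx": -0.96,"dy": 0.27,"dz": 0,"twist": 0,"jaw": 18},
    {"dx": -0.96,"dy": 0.27,"dz": 0,"twist": 0,"jaw": 18},
    {"dx": -0.96,"dy": 0.27,"dz": 0,"twist": 0,"jaw": 18},
    {"dx": -0.96,"dy": 0.27,"dz": 0,"twist": 0,"jaw": 18}
  ]
}}

```text
clock: 13.5
tool_pos: [0.4998, -0.1674, 0.0727]
orientation: [[0.273, 0.962, 0.0], [0.962, -0.273, -0.0], [-0.0, 0.0, -1.0]]
ft_force: [0.0, -0.2, -0.4]
gripper_width: 0.208
grip_force: 0.3
```

Run:
```python
from h import *
s=bot.get_state();print(s["tool_pos"],s["ft_force"],s["moment"],s["gripper_width"]*85.4,s["grip_force"])
im=bot.grab_frame("wrist")
cv2.imwrite("pics/w8raw.png",im[:,:,::-1]);np.save("w8.npy",[bot.get_calibration("wrist")],allow_pickle=True)
cv2.imwrite("pics/w8.png",cv2.resize(cv2.convertScaleAbs(im[80:350,20:520,::-1],alpha=1.6),None,fx=1.6,fy=1.6))
```

```text
[ 0.49982013 -0.16742341  0.07270719] [ 0.04376082 -0.22899068 -0.44444659] [-0.03722218 -0.11808431  0.00027639] 17.744249146999557 0.2501434706209693
```

View pics/w8.png

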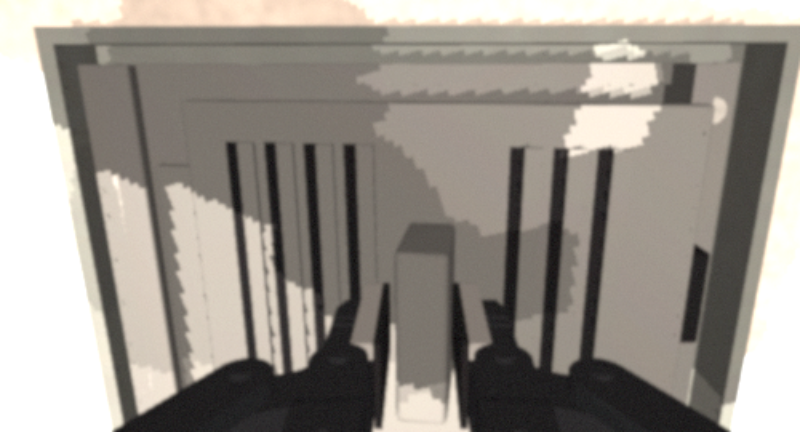

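The cover moved with the fingers. The lip corner is now at crop (160,165) and the bar edge at (149,165), so the lip is starting under the bar; the catch shows at (695,290). I'll creep on at 0.5 mm per row.

Emit:
{"fn": "apply_moves", "kwargs": {
  "increments": [
    {"dx": -0.48,"dy": 0.14,"dz": 0,"twist": 0,"jaw": 18},
    {"dx": -0.48,"dy": 0.14,"dz": 0,"twist": 0,"jaw": 18},
    {"dx": -0.48,"dy": 0.14,"dz": 0,"twist": 0,"jaw": 18},
    {"dx": -0.48,"dy": 0.14,"dz": 0,"twist": 0,"jaw": 18},
    {"dx": -0.48,"dy": 0.14,"dz": 0,"twist": 0,"jaw": 18},
    {"dx": -0.48,"dy": 0.14,"dz": 0,"twist": 0,"jaw": 18},
    {"dx": 0,"dy": 0,"dz": 0,"twist": 0,"jaw": 18},
    {"dx": 0,"dy": 0,"dz": 0,"twist": 0,"jaw": 18},
    {"dx": 0,"dy": 0,"dz": 0,"twist": 0,"jaw": 18},
    {"dx": 0,"dy": 0,"dz": 0,"twist": 0,"jaw": 18}
  ]
}}

```text
clock: 14.55
tool_pos: [0.497, -0.1666, 0.0727]
orientation: [[0.273, 0.962, -0.0], [0.962, -0.273, 0.0], [-0.0, -0.0, -1.0]]
ft_force: [0.7, -0.2, -0.3]
gripper_width: 0.213
grip_force: 0.1
```

Emit:
{"fn": "apply_moves", "kwargs": {
  "increments": [
    {"dx": -0.48,"dy": 0.14,"dz": 0,"twist": 0,"jaw": 18},
    {"dx": -0.48,"dy": 0.14,"dz": 0,"twist": 0,"jaw": 18},
    {"dx": -0.48,"dy": 0.14,"dz": 0,"twist": 0,"jaw": 18},
    {"dx": 0,"dy": 0,"dz": 0,"twist": 0,"jaw": 18},
    {"dx": 0,"dy": 0,"dz": 0,"twist": 0,"jaw": 18},
    {"dx": 0,"dy": 0,"dz": 0,"twist": 0,"jaw": 18},
    {"dx": 0,"dy": 0,"dz": 0,"twist": 0,"jaw": 18},
    {"dx": 0,"dy": 0,"dz": 0,"twist": 0,"jaw": 18},
    {"dx": 0,"dy": 0,"dz": 0,"twist": 0,"jaw": 18},
    {"dx": 0,"dy": 0,"dz": 0,"twist": 0,"jaw": 18}
  ]
}}

```text
clock: 15.55
tool_pos: [0.4955, -0.1662, 0.0727]
orientation: [[0.274, 0.962, -0.0], [0.962, -0.274, 0.0], [-0.0, -0.0, -1.0]]
ft_force: [-0.3, -0.6, 0.1]
gripper_width: 0.211
grip_force: 0.0
```

Run:
```python
from h import *
s=bot.get_state();print(s["tool_pos"],s["ft_force"],s["moment"],s["gripper_width"]*85.4,s["grip_force"])
im=bot.grab_frame("wrist")
cv2.imwrite("pics/w9raw.png",im[:,:,::-1]);np.save("w9.npy",[bot.get_calibration("wrist")],allow_pickle=True)
cv2.imwrite("pics/w9.png",cv2.resize(cv2.convertScaleAbs(im[80:350,20:520,::-1],alpha=1.6),None,fx=1.6,fy=1.6))
```

```text
[ 0.49553881 -0.16618502  0.07268495] [-0.27370677 -0.55757992  0.08115928] [0.03569214 0.00111929 0.02927283] 18.03556361601668 0.0
```

I have used all 10 views, so from here I work from numbers only. I'll track the cover against the fingers and the bar between frames.

```bash
cat > tr.py <<'E'
from h import *
def tr(a,b,box,m=45,mv=6):
    x0,y0,x1,y1=box
    t=a[y0:y1,x0:x1];w=b[y0-mv:y1+mv,x0-m:x1+m]
    r=cv2.matchTemplate(w,t,cv2.TM_CCOEFF_NORMED);_,v,_,l=cv2.minMaxLoc(r)
    return l[0]-m,l[1]-mv,round(float(v),3)
g=lambda n:cv2.imread(f"pics/{n}raw.png",0)
E
python3 - <<'E'
from tr import *
for p,q in(("w7","w8"),("w8","w9")):
  a,b=g(p),g(q)
  print(p,q,"louvL",tr(a,b,(155,165,245,190)),"louvR",tr(a,b,(332,168,405,200)),"rib",tr(a,b,(262,215,306,260)),"bar",tr(a,b,(75,125,110,175)) )
b=g("w9");print(b[135,60:150].tolist());print(b[260,430:485].tolist())
E
```

```text
w7 w8 louvL (1, 0, 0.985) louvR (1, -1, 0.977) rib (1, 0, 0.962) bar (21, -4, 0.98)
w8 w9 louvL (-3, -1, 0.99) louvR (-7, -2, 0.908) rib (-3, -3, 0.889) bar (10, 3, 0.986)
[95, 98, 98, 98, 95, 96, 88, 72, 53, 42, 44, 44, 46, 45, 44, 43, 44, 42, 42, 48, 56, 67, 73, 73, 72, 72, 71, 72, 72, 73, 71, 73, 73, 73, 73, 73, 72, 72, 73, 72, 73, 74, 74, 71, 74, 73, 74, 73, 76, 72, 68, 60, 51, 44, 40, 45, 60, 69, 72, 74, 73, 73, 74, 74, 75, 74, 71, 73, 75, 73, 76, 74, 74, 74, 74, 74, 73, 75, 75, 74, 75, 73, 73, 75, 76, 73, 75, 75, 73, 75]
[93, 95, 95, 94, 95, 96, 95, 82, 58, 28, 10, 10, 10, 12, 13, 13, 14, 11, 8, 9, 14, 15, 15, 11, 19, 18, 23, 23, 19, 23, 22, 21, 21, 22, 20, 25, 21, 22, 23, 29, 35, 41, 41, 40, 40, 42, 42, 42, 43, 40, 41, 40, 42, 42, 44]
```

The rear has slid off the catch top onto the bevel and the cover has moved fully forward under the bar, about 15 mm in all. I now let go, lift, close the fingers and go above the rear to press at about x = +51 mm.

Emit:
{"fn": "apply_moves", "kwargs": {
  "increments": [
    {"dx": 0,"dy": 0,"dz": 0,"twist": 0,"jaw": 22},
    {"dx": 0,"dy": 0,"dz": 0,"twist": 0,"jaw": 26},
    {"dx": 0,"dy": 0,"dz": 2,"twist": 0,"jaw": 26},
    {"dx": 0,"dy": 0,"dz": 5,"twist": 0,"jaw": 26},
    {"dx": 0,"dy": 0,"dz": 10,"twist": 0,"jaw": 26},
    {"dx": 0,"dy": 0,"dz": 15,"twist": 0,"jaw": 26},
    {"dx": 0,"dy": 0,"dz": 10,"twist": 0,"jaw": 20},
    {"dx": 5,"dy": -1.3,"dz": 3,"twist": 0,"jaw": 0},
    {"dx": 10,"dy": -2.5,"dz": 0,"twist": 0,"jaw": 0},
    {"dx": 10,"dy": -2.5,"dz": 0,"twist": 0,"jaw": 0}
  ]
}}

```text
clock: 16.6
tool_pos: [0.5213, -0.1726, 0.1174]
orientation: [[0.274, 0.962, -0.0], [0.962, -0.274, 0.0], [0.0, -0.0, -1.0]]
ft_force: [0.6, 0.4, -0.1]
gripper_width: -0.001
grip_force: 0.0
```

Emit:
{"fn": "apply_moves", "kwargs": {
  "increments": [
    {"dx": 10,"dy": -2.5,"dz": 0,"twist": 0,"jaw": 0},
    {"dx": 10,"dy": -2.5,"dz": 0,"twist": 0,"jaw": 0},
    {"dx": 7.5,"dy": -2.5,"dz": 0,"twist": 0,"jaw": 0},
    {"dx": 0,"dy": 0,"dz": -5,"twist": 0,"jaw": 0},
    {"dx": 0,"dy": 0,"dz": -10,"twist": 0,"jaw": 0},
    {"dx": 0,"dy": 0,"dz": -12,"twist": 0,"jaw": 0},
    {"dx": 0,"dy": 0,"dz": -10,"twist": 0,"jaw": 0},
    {"dx": 0,"dy": 0,"dz": -7,"twist": 0,"jaw": 0},
    {"dx": 0,"dy": 0,"dz": -3,"twist": 0,"jaw": 0},
    {"dx": 0,"dy": 0,"dz": 0,"twist": 0,"jaw": 0}
  ]
}}

```text
clock: 17.6
tool_pos: [0.5477, -0.1798, 0.0701]
orientation: [[0.273, 0.962, -0.001], [0.962, -0.273, 0.001], [0.0, -0.001, -1.0]]
ft_force: [-0.0, 0.4, -0.9]
gripper_width: 0.001
grip_force: 0.0
```

Run:
```python
from tr import *
s=bot.get_state();print(s["tool_pos"],s["ft_force"],s["gripper_width"]*85.4)
c=bot.get_calibration("wrist");im=bot.grab_frame("wrist")
cv2.imwrite("pics/waraw.png",im[:,:,::-1]);np.save("wa.npy",[c],allow_pickle=True)
b=g("wa")
for r in(100,120,135,170,200):print(r,b[r,20:560:4].tolist())
```

```text
[ 0.54768822 -0.17977568  0.07009355] [-0.04913923  0.44392918 -0.92548336] 0.07228630041592696
100 [94, 94, 94, 94, 93, 92, 94, 95, 94, 93, 94, 95, 96, 92, 75, 74, 77, 76, 75, 77, 77, 77, 79, 78, 77, 76, 79, 78, 77, 76, 76, 77, 78, 76, 77, 78, 78, 80, 79, 80, 79, 79, 79, 80, 79, 78, 81, 79, 78, 79, 79, 80, 82, 82, 82, 81, 83, 81, 81, 80, 84, 101, 103, 100, 103, 103, 104, 103, 103, 104, 103, 102, 101, 102, 102, 103, 104, 102, 103, 104, 104, 103, 102, 103, 102, 102, 103, 102, 102, 103, 104, 104, 105, 101, 102, 102, 101, 102, 102, 101, 99, 166, 178, 186, 184, 175, 175, 183, 174, 174, 175, 177, 181, 184, 177, 170, 171, 173, 178, 180, 176, 177, 173, 167, 175, 175, 179, 182, 172, 169, 170, 197, 220, 231, 231]
120 [76, 78, 77, 77, 77, 79, 79, 79, 78, 79, 77, 78, 78, 79, 79, 79, 79, 78, 80, 78, 78, 78, 78, 78, 77, 80, 79, 79, 79, 80, 79, 79, 77, 78, 77, 78, 78, 80, 79, 78, 80, 78, 80, 78, 79, 79, 78, 80, 80, 80, 80, 80, 82, 80, 80, 80, 80, 80, 80, 81, 82, 83, 83, 83, 82, 83, 83, 83, 83, 82, 82, 82, 82, 84, 81, 83, 81, 80, 82, 80, 82, 79, 79, 80, 82, 81, 101, 102, 104, 102, 108, 159, 142, 13
[... 1282 characters left out ...]
9, 175, 172, 170, 171, 173, 176, 174, 180, 173, 172, 175, 180, 180, 178, 183, 181, 176, 171, 178, 223]
200 [95, 133, 144, 143, 145, 144, 144, 104, 38, 131, 129, 86, 127, 70, 39, 112, 90, 54, 73, 31, 21, 73, 73, 55, 74, 33, 18, 73, 74, 59, 73, 74, 75, 74, 73, 76, 76, 76, 75, 74, 76, 75, 76, 75, 76, 72, 74, 75, 76, 73, 18, 27, 74, 75, 64, 75, 32, 17, 69, 74, 75, 75, 62, 20, 29, 74, 75, 71, 80, 98, 97, 97, 97, 97, 98, 98, 97, 99, 63, 40, 100, 98, 98, 98, 97, 99, 98, 98, 97, 102, 100, 83, 74, 43, 42, 43, 102, 106, 146, 182, 177, 184, 183, 176, 178, 179, 179, 185, 179, 173, 176, 180, 177, 179, 180, 183, 182, 175, 172, 176, 179, 177, 175, 173, 176, 179, 180, 178, 183, 185, 197, 235, 233, 233, 233]
```

Emit:
{"fn": "apply_moves", "kwargs": {
  "increments": [
    {"dx": 0,"dy": 0,"dz": -1,"twist": 0,"jaw": 0},
    {"dx": 0,"dy": 0,"dz": -1,"twist": 0,"jaw": 0},
    {"dx": 0,"dy": 0,"dz": -1,"twist": 0,"jaw": 0},
    {"dx": 0,"dy": 0,"dz": -1,"twist": 0,"jaw": 0},
    {"dx": 0,"dy": 0,"dz": -1,"twist": 0,"jaw": 0},
    {"dx": 0,"dy": 0,"dz": -1,"twist": 0,"jaw": 0},
    {"dx": 0,"dy": 0,"dz": -1,"twist": 0,"jaw": 0},
    {"dx": 0,"dy": 0,"dz": -1,"twist": 0,"jaw": 0},
    {"dx": 0,"dy": 0,"dz": 0,"twist": 0,"jaw": 0},
    {"dx": 0,"dy": 0,"dz": 0,"twist": 0,"jaw": 0}
  ]
}}

```text
clock: 18.65
tool_pos: [0.5481, -0.1799, 0.0627]
orientation: [[0.273, 0.962, -0.0], [0.962, -0.273, 0.0], [0.0, -0.0, -1.0]]
ft_force: [-1.2, 1.0, 0.1]
gripper_width: -0.006
grip_force: 0.0
```

Emit:
{"fn": "apply_moves", "kwargs": {
  "increments": [
    {"dx": 0,"dy": 0,"dz": -0.5,"twist": 0,"jaw": 0},
    {"dx": 0,"dy": 0,"dz": -0.5,"twist": 0,"jaw": 0},
    {"dx": 0,"dy": 0,"dz": -0.5,"twist": 0,"jaw": 0},
    {"dx": 0,"dy": 0,"dz": -0.5,"twist": 0,"jaw": 0},
    {"dx": 0,"dy": 0,"dz": -0.5,"twist": 0,"jaw": 0},
    {"dx": 0,"dy": 0,"dz": -0.5,"twist": 0,"jaw": 0},
    {"dx": 0,"dy": 0,"dz": 0,"twist": 0,"jaw": 0},
    {"dx": 0,"dy": 0,"dz": 0,"twist": 0,"jaw": 0},
    {"dx": 0,"dy": 0,"dz": 0,"twist": 0,"jaw": 0},
    {"dx": 0,"dy": 0,"dz": 0,"twist": 0,"jaw": 0}
  ]
}}

```text
clock: 19.65
tool_pos: [0.5482, -0.1801, 0.0598]
orientation: [[0.273, 0.962, 0.0], [0.962, -0.273, -0.0], [-0.0, 0.0, -1.0]]
ft_force: [1.6, 0.3, 0.8]
gripper_width: 0.001
grip_force: 0.8
```

Emit:
{"fn": "apply_moves", "kwargs": {
  "increments": [
    {"dx": 0,"dy": 0,"dz": -0.5,"twist": 0,"jaw": 0},
    {"dx": 0,"dy": 0,"dz": -0.5,"twist": 0,"jaw": 0},
    {"dx": 0,"dy": 0,"dz": -0.5,"twist": 0,"jaw": 0},
    {"dx": 0,"dy": 0,"dz": -0.5,"twist": 0,"jaw": 0},
    {"dx": 0,"dy": 0,"dz": 0,"twist": 0,"jaw": 0},
    {"dx": 0,"dy": 0,"dz": 0,"twist": 0,"jaw": 0},
    {"dx": 0,"dy": 0,"dz": 0,"twist": 0,"jaw": 0},
    {"dx": 0,"dy": 0,"dz": 0,"twist": 0,"jaw": 0},
    {"dx": 0,"dy": 0,"dz": 0,"twist": 0,"jaw": 0},
    {"dx": 0,"dy": 0,"dz": 0,"twist": 0,"jaw": 0}
  ]
}}

```text
clock: 20.65
tool_pos: [0.5484, -0.1801, 0.0586]
orientation: [[0.273, 0.962, 0.001], [0.962, -0.273, -0.0], [-0.0, 0.001, -1.0]]
ft_force: [-0.8, 0.9, 7.5]
gripper_width: 0.002
grip_force: 3.7
```

Emit:
{"fn": "apply_moves", "kwargs": {
  "increments": [
    {"dx": 0,"dy": 0,"dz": -0.5,"twist": 0,"jaw": 0},
    {"dx": 0,"dy": 0,"dz": -0.5,"twist": 0,"jaw": 0},
    {"dx": 0,"dy": 0,"dz": -0.5,"twist": 0,"jaw": 0},
    {"dx": 0,"dy": 0,"dz": -0.5,"twist": 0,"jaw": 0},
    {"dx": 0,"dy": 0,"dz": 0,"twist": 0,"jaw": 0},
    {"dx": 0,"dy": 0,"dz": 0,"twist": 0,"jaw": 0},
    {"dx": 0,"dy": 0,"dz": 0,"twist": 0,"jaw": 0},
    {"dx": 0,"dy": 0,"dz": 0,"twist": 0,"jaw": 0},
    {"dx": 0,"dy": 0,"dz": 0,"twist": 0,"jaw": 0},
    {"dx": 0,"dy": 0,"dz": 0,"twist": 0,"jaw": 0}
  ]
}}

```text
clock: 21.65
tool_pos: [0.5481, -0.18, 0.0557]
orientation: [[0.273, 0.962, 0.0], [0.962, -0.273, -0.0], [-0.0, 0.0, -1.0]]
ft_force: [0.5, 0.7, 0.1]
gripper_width: -0.0
grip_force: 0.0
```

Force rose to 7.5 N and then fell to nothing, so it has snapped. I press on a little to make sure it is fully home.

Emit:
{"fn": "apply_moves", "kwargs": {
  "increments": [
    {"dx": 0,"dy": 0,"dz": -0.5,"twist": 0,"jaw": 0},
    {"dx": 0,"dy": 0,"dz": -0.5,"twist": 0,"jaw": 0},
    {"dx": 0,"dy": 0,"dz": -0.5,"twist": 0,"jaw": 0},
    {"dx": 0,"dy": 0,"dz": 0,"twist": 0,"jaw": 0},
    {"dx": 0,"dy": 0,"dz": 0,"twist": 0,"jaw": 0},
    {"dx": 0,"dy": 0,"dz": 0,"twist": 0,"jaw": 0},
    {"dx": 0,"dy": 0,"dz": 0,"twist": 0,"jaw": 0},
    {"dx": 0,"dy": 0,"dz": 0,"twist": 0,"jaw": 0},
    {"dx": 0,"dy": 0,"dz": 0,"twist": 0,"jaw": 0},
    {"dx": 0,"dy": 0,"dz": 0,"twist": 0,"jaw": 0}
  ]
}}

```text
clock: 22.65
tool_pos: [0.548, -0.1799, 0.0542]
orientation: [[0.273, 0.962, -0.0], [0.962, -0.273, 0.0], [0.0, -0.0, -1.0]]
ft_force: [0.2, -0.1, -0.7]
gripper_width: -0.004
grip_force: 0.0
```

Emit:
{"fn": "apply_moves", "kwargs": {
  "increments": [
    {"dx": 0,"dy": 0,"dz": -0.4,"twist": 0,"jaw": 0},
    {"dx": 0,"dy": 0,"dz": -0.4,"twist": 0,"jaw": 0},
    {"dx": 0,"dy": 0,"dz": -0.4,"twist": 0,"jaw": 0},
    {"dx": 0,"dy": 0,"dz": 0,"twist": 0,"jaw": 0},
    {"dx": 0,"dy": 0,"dz": 0,"twist": 0,"jaw": 0},
    {"dx": 0,"dy": 0,"dz": 0,"twist": 0,"jaw": 0},
    {"dx": 0,"dy": 0,"dz": 0,"twist": 0,"jaw": 0},
    {"dx": 0,"dy": 0,"dz": 0,"twist": 0,"jaw": 0},
    {"dx": 0,"dy": 0,"dz": 0,"twist": 0,"jaw": 0},
    {"dx": 0,"dy": 0,"dz": 0,"twist": 0,"jaw": 0}
  ]
}}

```text
clock: 23.65
tool_pos: [0.5481, -0.18, 0.053]
orientation: [[0.274, 0.962, 0.0], [0.962, -0.274, -0.0], [0.0, 0.0, -1.0]]
ft_force: [-0.2, 0.5, -0.5]
gripper_width: 0.002
grip_force: 0.0
```

Emit:
{"fn": "apply_moves", "kwargs": {
  "increments": [
    {"dx": 0,"dy": 0,"dz": -0.4,"twist": 0,"jaw": 0},
    {"dx": 0,"dy": 0,"dz": -0.4,"twist": 0,"jaw": 0},
    {"dx": 0,"dy": 0,"dz": -0.4,"twist": 0,"jaw": 0},
    {"dx": 0,"dy": 0,"dz": 0,"twist": 0,"jaw": 0},
    {"dx": 0,"dy": 0,"dz": 0,"twist": 0,"jaw": 0},
    {"dx": 0,"dy": 0,"dz": 0,"twist": 0,"jaw": 0},
    {"dx": 0,"dy": 0,"dz": 0,"twist": 0,"jaw": 0},
    {"dx": 0,"dy": 0,"dz": 0,"twist": 0,"jaw": 0},
    {"dx": 0,"dy": 0,"dz": 0,"twist": 0,"jaw": 0},
    {"dx": 0,"dy": 0,"dz": 0,"twist": 0,"jaw": 0}
  ]
}}

```text
clock: 24.65
tool_pos: [0.5481, -0.18, 0.0521]
orientation: [[0.273, 0.962, -0.0], [0.962, -0.273, -0.0], [-0.0, -0.0, -1.0]]
ft_force: [-1.1, 1.0, 6.4]
gripper_width: 0.004
grip_force: 2.7
```

The plate top is met at 35 mm height, which is its home level at the rear. I retreat and check yaw and sideways place from the louvre slots.

Emit:
{"fn": "apply_moves", "kwargs": {
  "increments": [
    {"dx": 0,"dy": 0,"dz": 2,"twist": 0,"jaw": 0},
    {"dx": 0,"dy": 0,"dz": 8,"twist": 0,"jaw": 0},
    {"dx": 0,"dy": 0,"dz": 15,"twist": 0,"jaw": 0},
    {"dx": 0,"dy": 0,"dz": 25,"twist": 0,"jaw": 0},
    {"dx": 0,"dy": 0,"dz": 30,"twist": 0,"jaw": 0},
    {"dx": -15,"dy": 0,"dz": 30,"twist": 0,"jaw": 0},
    {"dx": -20,"dy": 0,"dz": 30,"twist": 0,"jaw": 0},
    {"dx": -15,"dy": 0,"dz": 20,"twist": 0,"jaw": 0},
    {"dx": 0,"dy": 0,"dz": 10,"twist": 0,"jaw": 0},
    {"dx": 0,"dy": 0,"dz": 0,"twist": 0,"jaw": 0}
  ]
}}

```text
clock: 25.65
tool_pos: [0.4993, -0.1806, 0.2243]
orientation: [[0.274, 0.962, 0.004], [0.962, -0.274, -0.002], [-0.001, 0.005, -1.0]]
ft_force: [-0.7, 0.7, -0.3]
gripper_width: -0.002
grip_force: 0.0
```

Emit:
{"fn": "apply_moves", "kwargs": {
  "increments": [
    {"dx": 0,"dy": 0,"dz": 0,"twist": 0,"jaw": 0},
    {"dx": 0,"dy": 0,"dz": 0,"twist": 0,"jaw": 0},
    {"dx": 0,"dy": 0,"dz": 0,"twist": 0,"jaw": 0},
    {"dx": 0,"dy": 0,"dz": 0,"twist": 0,"jaw": 0},
    {"dx": 0,"dy": 0,"dz": 0,"twist": 0,"jaw": 0},
    {"dx": 0,"dy": 0,"dz": 0,"twist": 0,"jaw": 0},
    {"dx": 0,"dy": 0,"dz": 0,"twist": 0,"jaw": 0},
    {"dx": 0,"dy": 0,"dz": 0,"twist": 0,"jaw": 0},
    {"dx": 0,"dy": 0,"dz": 0,"twist": 0,"jaw": 0},
    {"dx": 0,"dy": 0,"dz": 0,"twist": 0,"jaw": 0}
  ]
}}

```text
clock: 26.65
tool_pos: [0.4981, -0.18, 0.2219]
orientation: [[0.274, 0.962, 0.0], [0.962, -0.274, -0.0], [-0.0, 0.0, -1.0]]
ft_force: [-0.5, 0.2, -0.0]
gripper_width: -0.001
grip_force: 0.0
```

Run:
```python
from h import *
H=np.array([499,-166.1]);a=np.radians(-15.85);X=np.array([np.cos(a),np.sin(a)]);Y=np.array([-X[1],X[0]])
c=bot.get_calibration("wrist");im=bot.grab_frame("wrist");cv2.imwrite("pics/wbraw.png",im[:,:,::-1])
gr=cv2.cvtColor(im,cv2.COLOR_RGB2GRAY);k=(gr<45).astype(np.uint8);k[330:]=0
cs,_=cv2.findContours(k,0,1)
for q in cs:
  if cv2.contourArea(q)<40:continue
  P=ray("w",q[:,0],.036,c)[:,:2]*1000;P=np.c_[(P-H)@X,(P-H)@Y]
  print(cv2.boundingRect(q),"x",P[:,0].min().round(1),P[:,0].max().round(1),"y",P[:,1].min().round(1),P[:,1].max().round(1),"ang",round(cv2.minAreaRect(P.astype(np.float32))[2],1))
```

```text
(148, 258, 270, 72) x -142.2 146.5 y -161.5 -78.6 ang 89.9
(356, 203, 10, 41) x 73.7 81.5 y -62.6 -21.7 ang 1.9
(354, 163, 23, 36) x 69.7 90.0 y -16.8 16.4 ang 0.5
(270, 155, 17, 6) x -9.1 5.6 y 19.4 23.9 ang 4.0
(327, 130, 7, 99) x 44.1 48.2 y -46.9 46.1 ang 0.1
(314, 130, 6, 99) x 31.9 36.1 y -46.9 46.1 ang 0.2
(302, 130, 5, 99) x 20.1 24.2 y -46.9 46.2 ang 0.8
(249, 130, 7, 99) x -28.2 -22.8 y -46.8 46.2 ang 1.3
(235, 129, 8, 100) x -40.8 -34.9 y -46.7 47.1 ang 88.6
(222, 129, 9, 100) x -52.4 -47.0 y -46.7 47.2 ang 1.4
(209, 129, 10, 100) x -64.1 -59.2 y -46.7 47.2 ang 89.1
(360, 105, 7, 50) x 73.3 77.8 y 24.7 67.5 ang 87.6
(186, 104, 6, 40) x -83.3 -80.4 y 34.9 68.6 ang 0.8
(367, 97, 37, 153) x 86.4 108.8 y -69.1 74.1 ang 87.1
(158, 96, 24, 155) x -107.7 -93.4 y -69.8 75.3 ang 87.9
```

The slots lie square (about 0°), centred in y, and evenly spaced 12 mm apart, so the cover is flat. The catch nose is out over the rear edge, and the robot is clear.

```bash
python3 -c "
from workcell import bot
print(bot.sign_off())"
```

```text
the job is handed in; nothing more can be done
None
```

The vent cover is refitted and the job handed in at about 27 s: the lip is hooked under the keeper bar, the catch snapped over the rear edge at about 8 N, and the last wrist-camera measurement shows the cover flat and square; the verdict was not shown.

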